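# Lock the board clamp with the quick-release pin

## Robot

A 6-joint arm with a two-finger parallel gripper is mounted at the origin on a cart in front of the work surface, level with it; the furniture and walls round the work are solid. World frame = base frame: x ahead of the robot, y to its left, z up, the work surface at z = 0. Lengths are in m, angles in rad, forces in N, time in s.
With the tool pointing down it reaches from about 0.35 to 0.8 m from the base axis. Payload 7.3 kg.
Tool frame: the origin (TCP) lies on the centre line of the jaws, within the pads' length; the fingertips stand bot.tcp_to_tips ahead of it and the grasp point (between the pads) lies 11 mm behind it (bot.tcp_to_tips is the distance from the TCP to the fingertips, in m); z points along the fingers, x is the direction in which the jaws open and shut, and the axes are right-handed (so a half turn about z gives the same grasp; the last joint's range is limited). The gripper opens to 85 mm and grips with 20 to 120 N. Pads are 22 mm wide; open, the fingers measure 114 mm over their backs; the gripper's body (76 mm by 85 mm) begins 54 mm behind the grasp point. The pads swing forward as they close: fully open they stand 13 mm farther back than shut.
Start: joints at [-1.341, 0.342, 1.524, -0, 1.275, -0.146], TCP at [0.193, -0.488, 0.239] pointing down, gripper open.
Joint ranges: [-2.53, 2.53], [-0.77, 2.02], [0.04, 2.7], [-1, 4.14], [0.28, 2.66], [-3.11, 3.11]. Speed limits (rad/s): [2.57, 2.57, 3.14, 3.14, 3.14, 3.14].

## Interface

Orientations are given as a rotation vector (axis times angle).
In Python, from bench import bot, vision gives the robot as it stands.
- The arm moves only by the tool carry_out, never from a script. Its argument "steps" is text: rows parted by semicolons, each of 5 numbers parted by spaces: the opening, from 0 (shut) to 1 (fully open), then the shift along the tool's x, y, z in cm, then the turn about the tool's z in degrees. A call has 1 to 20 rows; each row shifts and turns the commanded pose from where the row before left it, along the tool's axes as they then stand; what a row does not reach is not made up. A row lasts 1/8 s, in which the tool goes at most 62.5 mm and 10.7 degrees, less where a joint would pass 70% of its speed; a pose out of reach is approached as far as the arm can. A call is refused whole if a number of a shift passes 6.25 or a number of a turn 10.7, either way. A call with a gripper value outside its range is refused whole. The fingers move at their own pace and stop on an object; "grip_force" is the grip in N (left out, the last holds). Time passes only in rows, so rows that do not move let the fingers close. It gives the time, the measured TCP pose, the force and the opening at its end, in the units of the state.
- bot.get_obs(): the state, without advancing time (a new reading comes with each control period).
- vision.capture(name): name is "scene" or "top"; returns the picture (384x512x3 uint8, red, green, blue); there is no depth.
- vision.camera_params(name): a dict with "fx", "fy", "cx", "cy" (pixels), "R" (3x3) and "t" (3): a world point X has camera coordinates R X + t. Camera axes: x right, y down, z forward; pixel columns grow to the right and rows downward; lengths in m; the calibration is good to about 2 mm. A picture is of the moment at which its call begins. camera_params takes no time and is no camera call.
- bot.close_job(): hands the job in, once; it reports no verdict.
The state is a dict: "time": time; "joint_pos": joint angles; "qvel": joint speeds; "effort": joint torques, N m; "tcp_pos": TCP position; "tool_rot": TCP orientation; "contact_force": force on the tool from outside, world axes, zero at the start; "moment": the same for the moment, N m; "grip_width": opening from 0.0 (shut) to 1.0 (fully open).
Only numpy, scipy, OpenCV 4.12 (cv2) and the standard library are available. Lean on these libraries where they do the work, as an engineer would, in place of code of your own. Each camera call takes 0.05 s, during which the arm holds its last target.

## Task

Lock the board clamp: take the quick-release pin with the squeeze button out of the pin stand, keep its button squeezed in while you put it down through the two aligned holes at the near end of the clamp bar until its flange lies flat on the bar, then let go so that the button springs out and the pin locks. Leave the plain pin with the round head in the stand.

Things in the scene. Friction and masses are not known exactly. Their poses are not given: they have to be found in the camera images.
- lock_pin_head (a point): Quick-release pin upright in either seat of a stand. Point: on its axis, mid of its black square head (34x34, 48 tall), 24 below its top, 30 above the underside of its steel flange (52 dia, 6 thick). z up; -x to the button, roughly at the robot. Shaft 20 dia, 60 long below the flange, tapered nose. It rests on the flange in a loose 26x46 seat: lift straight out. 0.2 kg. Sizes in mm.
- squeeze_button (a joint): Aluminium plate 26 wide, 32 tall, 8 mm proud of the head's -x side, centred 2 mm above head point. Value in m: 0 out, 0.008 flush. Fingers closing along the pin's x (42 mm, 34 squeezed) press it in, about 7 N; along y they miss it. Flush, it draws in two brass plungers, else 36 mm over their tips along y, 45 mm below the flange's underside, too wide for the clamp's holes; let go, both spring out.
- plain_pin_head (a point): Plain pin without button or plungers, in the other seat, 80 mm from the lock pin: same flange and shaft, but a round ribbed black head, 32 mm diameter, 48 mm tall. Point: on its axis, 30 mm above its flange's underside. To be left there. The stand is aluminium, its top 80 mm above the work surface. Mind the lamp head that hangs from 0.50 m up, over x 0.42 to 0.54, y 0.20 to 0.32.
- fixture_hole (a point): Centre of the hole's mouth in the top of the steel clamp bar, at the end near the robot, 80 mm above the work surface; z up, x along the bar away. Upright hole, 30 mm diameter, through the 12 mm bar, a 10 mm gap and a 12 mm lug with an equal hole; free below. Pin home: head point 30 mm above this, plungers under the lug; any turn will do. Nothing on the clamp is over 8 mm above the bar.

How it is judged:
On the way, in this order (a step that is already met when the one before it is completed fails the run):
1. the lock pin is raised out of the stand (height (world z) of lock_pin_head above 0.165 m), for 0.1 s.
2. the pin goes down through both holes with its button held in by at least 5 mm (z of lock_pin_head in the frame of fixture_hole below 0.042 m and horizontal distance between lock_pin_head and fixture_hole below 0.01 m and value of joint squeeze_button above 0.005 m), for 0.1 s.
At the end, for the whole second after the job is handed in: Lock pin upright (within 0.12 rad) in the hole, flange on the bar (head point 24 to 34 mm above the mouth, within 10 mm of its axis), button out again (within 2 mm); plain pin still in its seat (moved less than 40 mm, tilted less than 0.3 rad) (z of lock_pin_head in the frame of fixture_hole between 0.024 and 0.034 m and horizontal distance between lock_pin_head and fixture_hole below 0.01 m and angle between lock_pin_head's own z axis and vertical below 0.12 rad and value of joint squeeze_button below 0.002 m and distance of plain_pin_head from where it was at the start of the episode below 0.04 m and angle between plain_pin_head's own z axis and vertical below 0.3 rad); the robot touches nothing.
It fails at once if the plain pin is taken out of the stand (distance of plain_pin_head from where it was at the start of the episode above 0.06 m).
It also fails if it takes over 48 s, if anything falls off the work surface, if the arm or the gripper's body presses on something with over 40 N, if the wrist force passes 120 N, or if a joint passes its speed limit or range.

## Working session

There is one attempt and no reset: what is moved stays moved. The work goes in short steps, Python scripts to look and compute and a tool call to move; the robot and the scene stay as the last step left them, time stands still between calls to the robot, and variables do not carry over. Pictures are saved under pics/ and viewed, and the job is handed in when it is done.

Besides the shell and the picture viewer there is one more tool, called after "Request:" as name(argument=value, ...), one argument or row to a line, values as JSON. carry_out: Moves the arm, as the interface text tells. Its arguments: {"type":"object","properties":{"steps":{"type":"string"},"grip_force":{"type":"number"}},"required":["steps"]}

```bash
mkdir -p pics; ls; python3 - <<'E'
from bench import bot, vision
import cv2
for n in ("scene","top"):
    im=vision.capture(n); cv2.imwrite(f"pics/{n}0.png",im[...,::-1])
    p=vision.camera_params(n); print(n,{k:(v if not hasattr(v,'round') else v.round(4).tolist() if hasattr(v,'tolist') else v) for k,v in p.items()})
print(bot.get_obs(), bot.tcp_to_tips)
E
```

```text
pics
scene {'fx': 357.2146659241572, 'fy': 357.2146659241572, 'cx': 252.59586387016734, 'cy': 195.8150502558555, 'R': [[-0.9507, -0.3102, 0.0031], [-0.227, 0.6888, -0.6885], [0.2115, -0.6552, -0.7252]], 't': [0.4497, 0.2756, 0.7823]}
top {'fx': 355.6925510002025, 'fy': 355.6925510002025, 'cx': 258.6971368733398, 'cy': 190.57266555536, 'R': [[0.0041, -0.9995, -0.0318], [-0.9883, 0.0008, -0.1522], [0.1522, 0.032, -0.9878]], 't': [-0.0883, 0.5159, 0.9126]}
{'time': 0.1, 'joint_pos': array([-1.34100181e+00,  3.42666994e-01,  1.52491578e+00, -1.65289528e-06,
        1.27540248e+00, -1.46014283e-01]), 'qvel': array([ 0.00034863, -0.00275948, -0.00314708, -0.00050665,  0.00011071,
        0.00087192]), 'effort': array([ 2.77572814e-03, -4.34443653e+01, -2.46491593e+01,  9.85446178e-06,
        4.65660298e-03,  3.99690990e-06]), 'tcp_pos': array([ 0.19262214, -0.48801677,  0.2386902 ]), 'tool_rot': array([-2.59652764e+00,  1.76684225e+00,  1.61141911e-03]), 'contact_force': array([-0.05451244,  0.51769847, -1.11681395]), 'moment': array([ 0.03833568, -0.01675865,  0.03042939]), 'grip_width': 0.9967775545533204} 0.008
```

View pics/scene0.png

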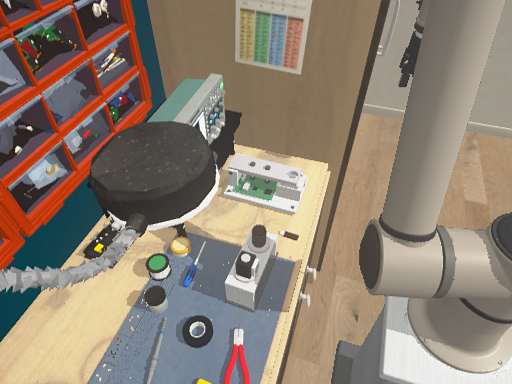

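View pics/top0.png

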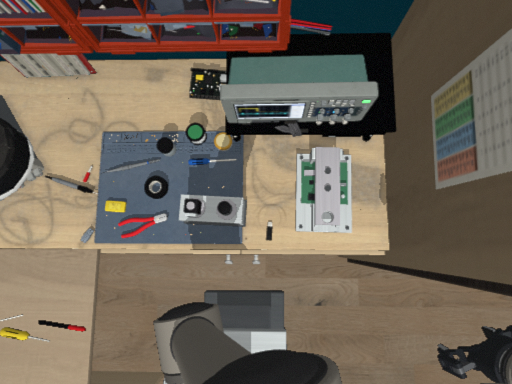

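```bash
python3 - <<'E'
import cv2
t=cv2.imread("pics/top0.png"); s=cv2.imread("pics/scene0.png")
cv2.imwrite("pics/a.png",cv2.resize(t[180:235,170:255],None,fx=9,fy=9,interpolation=cv2.INTER_CUBIC))
cv2.imwrite("pics/b.png",cv2.resize(t[140:240,285:360],None,fx=6,fy=6,interpolation=cv2.INTER_CUBIC))
cv2.imwrite("pics/c.png",cv2.resize(s[220:310,220:290],None,fx=6.5,fy=6.5,interpolation=cv2.INTER_CUBIC))
cv2.imwrite("pics/d.png",cv2.resize(s[145:220,215:315],None,fx=7,fy=7,interpolation=cv2.INTER_CUBIC))
E
```

```text
(no output)
```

View pics/a.png

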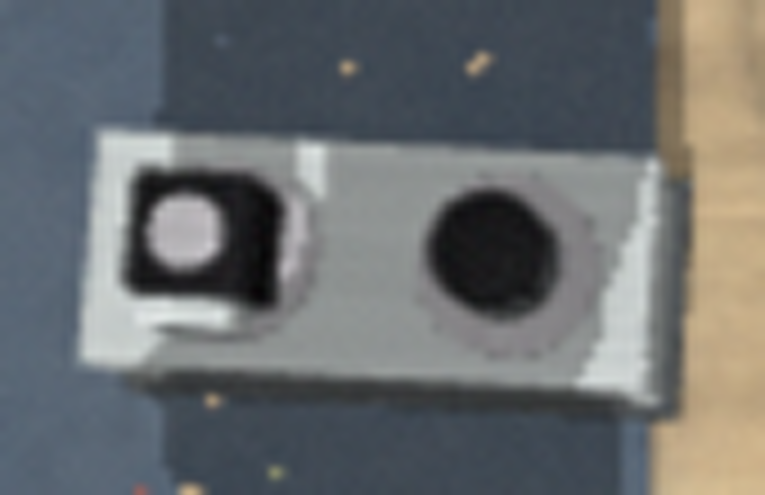

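View pics/b.png

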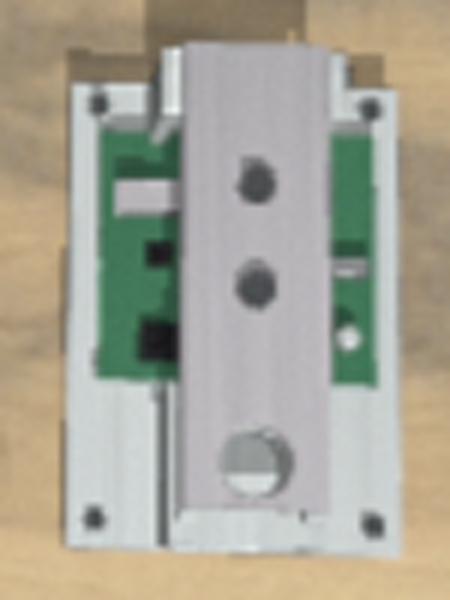

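View pics/c.png

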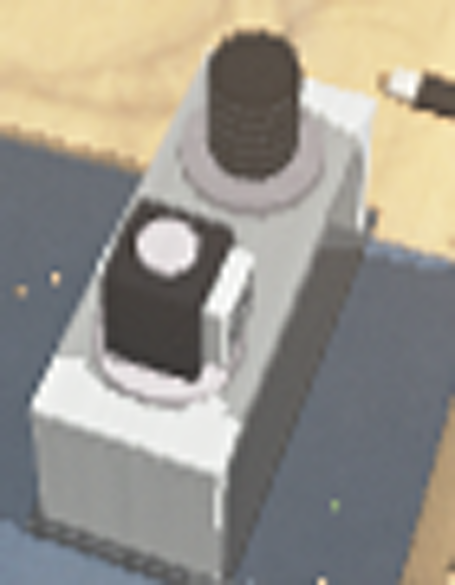

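View pics/d.png

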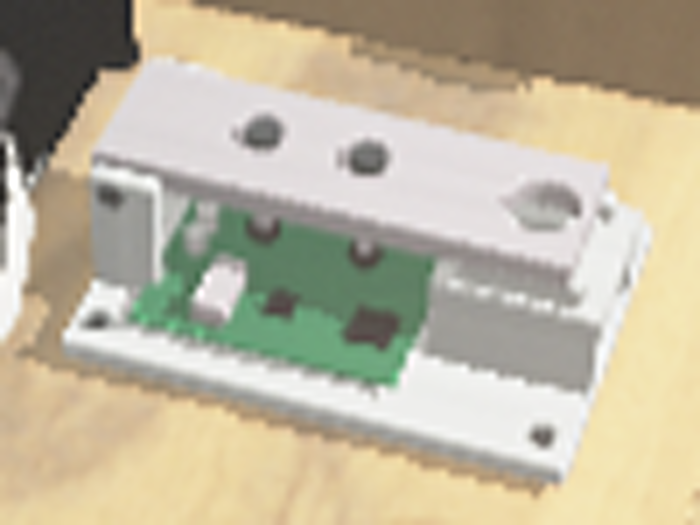

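```bash
cat > h.py <<'E'
import numpy as np
from bench import vision
P={n:vision.camera_params(n) for n in ("scene","top")}
def ray(n,uv):
    p=P[n];R=np.array(p['R']);t=np.array(p['t'])
    d=R.T@np.array([(uv[0]-p['cx'])/p['fx'],(uv[1]-p['cy'])/p['fy'],1]);return -R.T@t,d
def at(n,uv,z):
    c,d=ray(n,uv);return (c+d*(z-c[2])/d[2])[:2]
def proj(n,X):
    p=P[n];c=np.array(p['R'])@np.array(X)+np.array(p['t']);return np.array([p['fx']*c[0]/c[2]+p['cx'],p['fy']*c[1]/c[2]+p['cy']])
def cr(x,y,x0,y0,f): return ((x+.5)/f-.5+x0,(y+.5)/f-.5+y0)
E
python3 - <<'E'
from h import *
A=lambda x,y:cr(x,y,170,180,9)
B=lambda x,y:cr(x,y,285,140,6)
C=lambda x,y:cr(x,y,220,220,6.5)
D=lambda x,y:cr(x,y,215,145,7)
print("lock top", at("top",A(183,231),.134), at("scene",C(167,247),.134))
print("plain", at("top",A(490,250),.134), at("scene",C(254,68),.134))
print("hole", at("top",B(256,463),.08), at("scene",D(547,203),.08))
print("stand corners top",[at("top",A(*q),.08).round(4) for q in((100,130),(660,158),(80,365),(640,390))])
print("head corners top",[at("top",A(*q),.134).round(4) for q in((135,172),(240,174),(128,293),(232,300))])
print("head corners scene",[at("scene",C(*q),.134).round(4) for q in((145,200),(234,238),(108,264),(204,300))])
print("bar", [at("top",B(*q),.08).round(4) for q in((182,510),(328,510),(186,45),(327,45))])
E
```

```text
lock top [0.46586168 0.07444598] [0.46579449 0.07216505]
plain [ 0.46083244 -0.00779998] [ 0.46104667 -0.00492387]
hole [ 0.44300946 -0.26124727] [ 0.44236476 -0.26392148]
stand corners top [array([0.5009, 0.1116]), array([ 0.4928, -0.0486]), array([0.4339, 0.1147]), array([ 0.4272, -0.0437])]
head corners top [array([0.4817, 0.0879]), array([0.4812, 0.0596]), array([0.4493, 0.0886]), array([0.4474, 0.0607])]
head corners scene [array([0.4783, 0.0574]), array([0.4466, 0.0623]), array([0.4814, 0.084 ]), array([0.4485, 0.0871])]
bar [array([ 0.4233, -0.23  ]), array([ 0.4235, -0.2906]), array([ 0.6234, -0.2357]), array([ 0.6231, -0.2962])]
```

```bash
cat > ov.py <<'E'
from h import *
import cv2,sys
def draw(n,src,box,f,segs,out):
    im=cv2.imread(src);x0,y0,x1,y1=box
    c=cv2.resize(im[y0:y1,x0:x1],None,fx=f,fy=f,interpolation=cv2.INTER_CUBIC)
    for pts,col in segs:
        q=np.array([((proj(n,p)+.5-[x0,y0])*f-.5) for p in pts])
        cv2.polylines(c,[np.round(q*16).astype(np.int32)],False,col,1,cv2.LINE_AA,4)
    cv2.imwrite(out,c)
def pin(c,yaw):
    R=np.array([[np.cos(yaw),-np.sin(yaw)],[np.sin(yaw),np.cos(yaw)]])
    w=lambda x,y,z:np.r_[R@[x,y]+c,z]
    sq=lambda z:[w(a,b,z) for a,b in((-.017,-.017),(.017,-.017),(.017,.017),(-.017,.017),(-.017,-.017))]
    th=np.linspace(0,2*np.pi,40)
    ci=lambda r,z:[w(r*np.cos(t),r*np.sin(t),z) for t in th]
    bt=[w(-.025,b,z) for b,z in((-.013,.096),(.013,.096),(.013,.128),(-.013,.128),(-.013,.096))]
    return [(sq(.134),(0,255,255)),(sq(.086),(0,128,255)),(ci(.026,.086),(0,255,0)),(bt,(255,0,255))]
cx,cy,yd,hx,hy=map(float,sys.argv[1:6])
S=pin([cx,cy],np.radians(yd))
draw("top","pics/top0.png",(178,190,212,222),12,S,"pics/oa.png")
draw("scene","pics/scene0.png",(228,245,265,285),12,S,"pics/oc.png")
th=np.linspace(0,2*np.pi,40)
H=[([[hx+.015*np.cos(t),hy+.015*np.sin(t),.08] for t in th],(0,0,255))]
draw("top","pics/top0.png",(312,200,345,230),12,H,"pics/ob.png")
draw("scene","pics/scene0.png",(278,160,308,188),12,H,"pics/od.png")
ims=[cv2.imread(f"pics/o{k}.png") for k in "acbd"]
h=max(i.shape[0] for i in ims);w=max(i.shape[1] for i in ims)
ims=[cv2.copyMakeBorder(i,0,h-i.shape[0],0,w-i.shape[1],cv2.BORDER_CONSTANT) for i in ims]
g=np.vstack([np.hstack(ims[:2]),np.hstack(ims[2:])])
g=cv2.resize(g,None,fx=min(800/g.shape[1],600/g.shape[0]),fy=min(800/g.shape[1],600/g.shape[0])) if g.shape[0]>600 else g
cv2.imwrite(sys.argv[6],g)
E
python3 ov.py .466 .0733 -4 .4427 -.2626 pics/ov1.png
```

```text
(no output)
```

View pics/ov1.png

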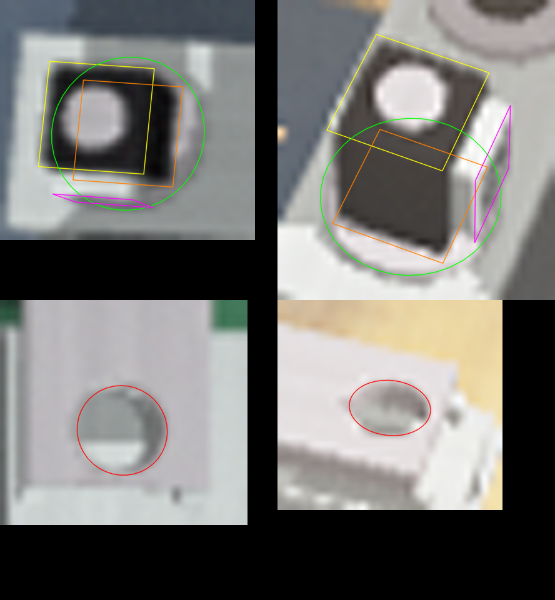

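Request:
carry_out(
  steps="1 -3 -3.3 0 0;1 -3 -3.3 0 0;1 -3 -3.3 0 0;1 -3 -3.3 0 0;1 -3 -3.3 0 0;1 -3 -3.3 0 0;1 -3 -3.3 0 0;1 -3 -3.3 0 0;1 -3 -3.3 0 0;1 -3 -3.3 0 0;1 -3 -3.3 0 0;1 -3 -3.3 0 0;1 -3 -3.3 0 0;1 -2.5 -3 0 0;1 0 0 0 -10.5;1 0 0 0 -10.5;1 0 0 0 -10.5;1 0 0 0 -10.5;1 0 0 0 -10.5;1 0 0 0 -10.5",
  grip_force=40,
)

```text
time: 2.6
tcp_pos: [0.4671, 0.0661, 0.2389]
tool_rot: [3.138, -0.14, -0.001]
contact_force: [0.6, -0.4, -0.1]
grip_width: 1.0
```

Request:
carry_out(
  steps="1 -0.2 -0.6 0 -2;1 0 0 2 0;1 0 0 2 0;1 0 0 2 0;1 0 0 2 0;1 0 0 2 0;1 0 0 2 0;1 0 0 1 0;1 0 0 0.3 0;1 0 0 0 0;1 0 0 0 0",
  grip_force=40,
)

```text
time: 3.98
tcp_pos: [0.4664, 0.0723, 0.1069]
tool_rot: [3.14, -0.096, 0.002]
contact_force: [-0.1, 0.0, 0.9]
grip_width: 1.0
```

```bash
python3 - <<'E'
from bench import bot, vision
import cv2
print(bot.get_obs()['tcp_pos'])
im=vision.capture("scene")[...,::-1]; cv2.imwrite("pics/s1.png",cv2.resize(im[150:320,170:340],None,fx=3.5,fy=3.5,interpolation=cv2.INTER_CUBIC))
E
```

```text
[0.4663565  0.07229371 0.10686651]
```

View pics/s1.png

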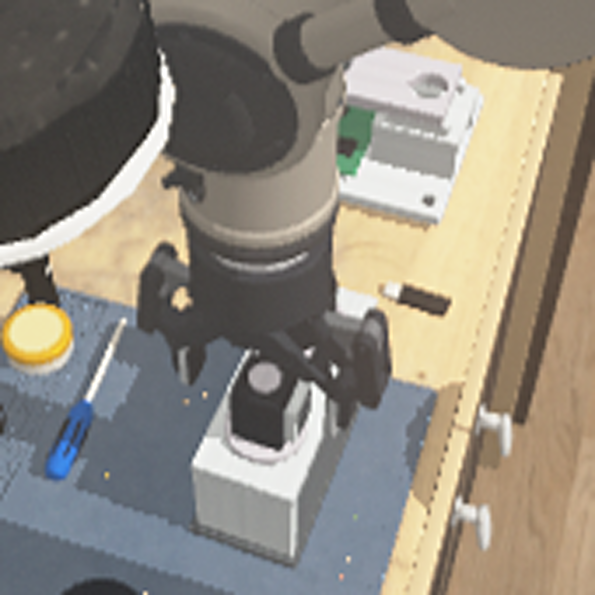

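Request:
carry_out(
  steps="1 0 0 0.4 0;1 0 0 0 0;0 0 0 0 0;0 0 0 0 0;0 0 0 0 0;0 0 0 0 0;0 0 0 0 0;0 0 0 0 0;0 0 0 0 0;0 0 0 0 0;0 0 0 0 0;0 0 0 0 0",
  grip_force=60,
)

```text
time: 5.52
tcp_pos: [0.4671, 0.0722, 0.1029]
tool_rot: [3.14, -0.095, 0.004]
contact_force: [3.1, -1.1, 5.4]
grip_width: 0.39
```

```bash
python3 - <<'E'
from bench import bot, vision
import cv2
o=bot.get_obs();print(o)
im=vision.capture("scene")[...,::-1]; cv2.imwrite("pics/s2.png",cv2.resize(im[210:310,200:300],None,fx=6,fy=6,interpolation=cv2.INTER_CUBIC))
E
```

```text
{'time': 5.525, 'joint_pos': array([-8.86282174e-03,  4.12862665e-01,  1.85041062e+00, -1.29511517e-04,
        8.75459124e-01,  5.17877751e-02]), 'qvel': array([ 7.26796787e-05, -3.45641721e-04, -5.80808217e-05, -3.18337812e-03,
        1.21945222e-03, -1.56971837e-03]), 'effort': array([ 2.63217799e-01, -3.81101525e+01, -1.54445994e+01,  1.43036785e-02,
        7.95234740e-01, -5.08708890e-04]), 'tcp_pos': array([0.46711439, 0.07223256, 0.10292484]), 'tool_rot': array([ 3.14011081, -0.09512383,  0.00449513]), 'contact_force': array([ 3.11106607, -1.0881218 ,  5.37222046]), 'moment': array([-0.08776921, -0.33497566, -0.02523038]), 'grip_width': 0.3898870485791219}
```

View pics/s2.png

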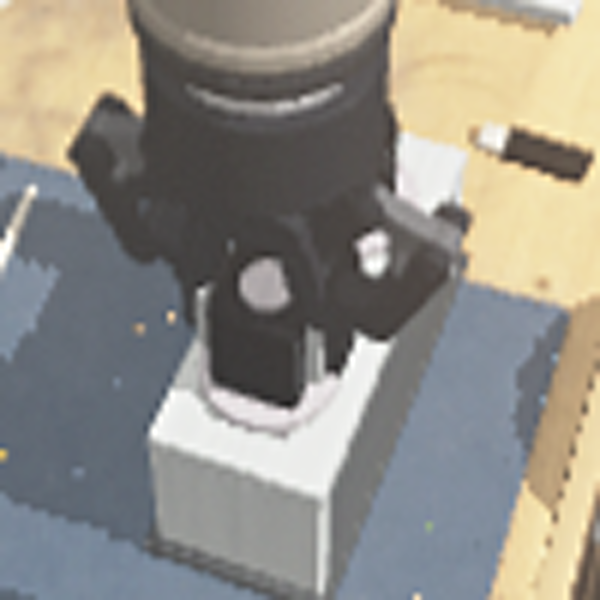

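```bash
python3 - <<'E'
from h import *
print(at("scene",cr(265,283,200,210,6),.134))
for y in (-.011,.011): print(proj("scene",[.467-.017,.0722+y,.1])*6-[1200,1260],proj("scene",[.467+.017,.0722+y,.1])*6-[1200,1260])
E
```

```text
[0.46942952 0.07123053]
[324.56846696 326.13258891] [234.75004117 300.87337039]
[305.24760626 377.31383192] [213.90356174 351.08831098]
```

Request:
carry_out(
  steps="0 0 0 -0.5 0;0 0 0 -1 0;0 0 0 -1 0;0 0 0 -1 0;0 0 0 -1 0;0 0 0 -1 0;0 0 0 -1 0;0 0 0 -1 0;0 0 0 -1.5 0;0 0 0 -1.5 0;0 0 0 -1.5 0;0 0 0 -1.5 0;0 0 0 -1 0;0 0 0 -0.5 0;0 0 0 0 0;0 0 0 0 0",
  grip_force=60,
)

```text
time: 7.58
tcp_pos: [0.4657, 0.0723, 0.2518]
tool_rot: [3.14, -0.095, -0.002]
contact_force: [-0.1, 0.1, -2.6]
grip_width: 0.388
```

```bash
python3 - <<'E'
from bench import bot, vision
import cv2
o=bot.get_obs();print(o['contact_force'],o['moment'],o['grip_width'])
im=vision.capture("scene")[...,::-1]; cv2.imwrite("pics/s3.png",cv2.resize(im[150:300,170:320],None,fx=4,fy=4,interpolation=cv2.INTER_CUBIC))
E
```

```text
[-0.14919664  0.09096682 -2.6077112 ] [-0.03272293  0.01874497 -0.03260165] 0.38836545777260634
```

View pics/s3.png

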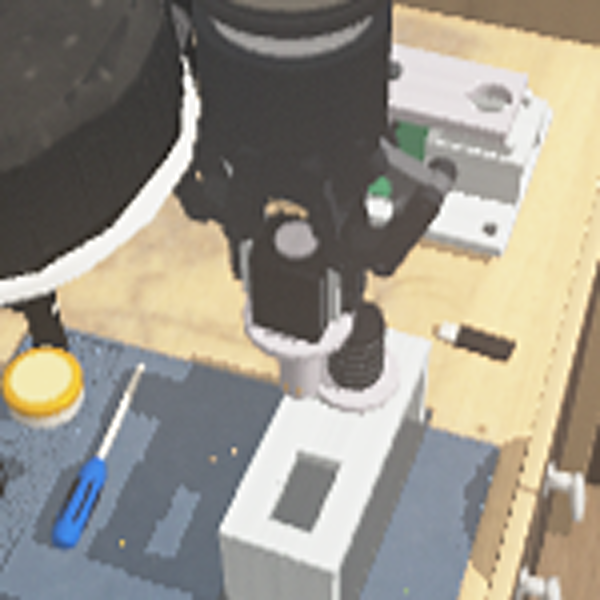

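Request:
carry_out(
  steps="0 0 1 0 0;0 0 2 0 0;0 -0.1 2.8 0 0;0 -0.1 2.8 0 0;0 -0.1 2.8 0 0;0 0 2.8 0 0;0 0 2.8 0 0;0 0 2.8 0 0;0 0 2.8 0 0;0 0 2.8 0 0;0 0 2.8 0 0;0 0 2.8 0 0;0 0 1.7 0 0;0 0 0.9 0 0;0 0 0 0 0;0 0 0 0 0;0 0 0 0 0",
)

```text
time: 9.75
tcp_pos: [0.4427, -0.2622, 0.2524]
tool_rot: [3.14, -0.094, 0.0]
contact_force: [0.5, -0.4, -1.9]
grip_width: 0.395
```

```bash
python3 - <<'E'
from bench import bot, vision
import cv2
o=bot.get_obs();print(o['tcp_pos'],o['contact_force'],o['moment'],o['grip_width'])
im=vision.capture("scene")[...,::-1].copy(); cv2.imwrite("pics/s4f.png",im); cv2.imwrite("pics/s4.png",cv2.resize(im[100:220,220:340],None,fx=5,fy=5,interpolation=cv2.INTER_CUBIC))
im=vision.capture("top")[...,::-1].copy(); cv2.imwrite("pics/t4f.png",im);cv2.imwrite("pics/t4.png",im[100:300,200:450])
E
```

```text
[ 0.44274688 -0.26223391  0.25240155] [ 0.47417686 -0.38334751 -1.8636556 ] [-0.04889801  0.0372221   0.01381417] 0.3954937956398099
```

View pics/s4.png

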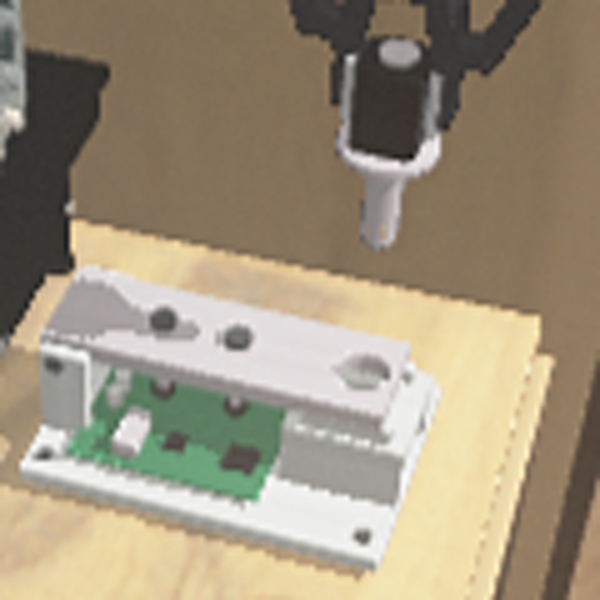

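View pics/t4.png

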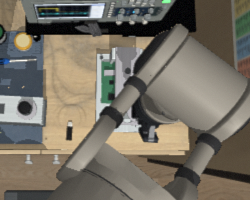

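```bash
python3 - <<'E'
from h import *
S=lambda x,y:cr(x,y,220,100,5)
print("disc",at("scene",S(400,50),.2834))
print("pred disc, tip crop", (proj("scene",[.4427,-.2622,.2834])-[220,100]+.5)*5,(proj("scene",[.4427,-.2622,.1694])-[220,100]+.5)*5)
print("hole crop",(proj("scene",[.4427,-.2626,.08])-[220,100]+.5)*5)
E
```

```text
disc [ 0.44397686 -0.2667489 ]
pred disc, tip crop [400.98856793  56.09612528] [379.25198661 245.70858137]
hole crop [364.91784469 371.77279283]
```

Request:
carry_out(
  steps="0 0 0 0.7 0;0 0 0 1.2 0;0 0 0 1.2 0;0 0 0 1.2 0;0 0 0 1.2 0;0 0 0 1.2 0;0 0 0 0.7 0;0 0 0 0 0;0 0 0 0 0",
)

```text
time: 10.98
tcp_pos: [0.4429, -0.2631, 0.1787]
tool_rot: [3.14, -0.095, 0.001]
contact_force: [1.3, 0.0, -1.7]
grip_width: 0.388
```

```bash
python3 - <<'E'
from bench import bot, vision
import cv2
from h import *
o=bot.get_obs();print(o['tcp_pos'],o['contact_force'],o['moment'],o['grip_width'])
t=o['tcp_pos']
im=vision.capture("scene")[...,::-1].copy(); cv2.imwrite("pics/s5.png",cv2.resize(im[120:200,260:340],None,fx=7,fy=7,interpolation=cv2.INTER_CUBIC))
for dz in(.007+.024,.007-.03,.007-.09): print((proj("scene",t+[0,0,dz])-[260,120]+.5)*7)
E
```

```text
[ 0.4428626  -0.26309896  0.1786844 ] [ 1.29911648  0.04937446 -1.68613421] [-0.02303173 -0.06063825  0.0209062 ] 0.38846896914859563
[261.19604069 114.24674646]
[247.78936825 231.21215904]
[234.15117762 350.19743299]
```

View pics/s5.png

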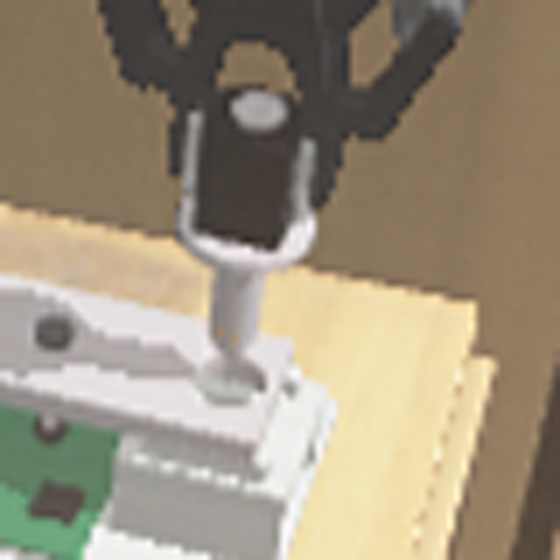

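Request:
carry_out(
  steps="0 0 0 0.5 0;0 0 0 0.5 0;0 0 0 0.5 0;0 0 0 0.5 0;0 0 0 0.5 0;0 0 0 0.5 0;0 0 0 0 0",
)

```text
time: 11.9
tcp_pos: [0.4424, -0.2628, 0.1478]
tool_rot: [-3.14, 0.095, 0.001]
contact_force: [-0.2, -0.6, -2.5]
grip_width: 0.389
```

Request:
carry_out(
  steps="0 0 0 0.5 0;0 0 0 0.5 0;0 0 0 0.5 0;0 0 0 0.5 0;0 0 0 0.5 0;0 0 0 0.5 0;0 0 0 0.4 0;0 0 0 0.4 0;0 0 0 0.3 0;0 0 0 0 0;0 0 0 0 0",
)

```text
time: 13.28
tcp_pos: [0.4427, -0.263, 0.1074]
tool_rot: [3.14, -0.095, 0.0]
contact_force: [-0.5, -0.0, -2.0]
grip_width: 0.391
```

```bash
python3 - <<'E'
from bench import bot, vision
import cv2
o=bot.get_obs();print(o['tcp_pos'],o['contact_force'],o['moment'],o['grip_width'])
im=vision.capture("scene")[...,::-1].copy(); cv2.imwrite("pics/s6.png",cv2.resize(im[120:200,260:340],None,fx=7,fy=7,interpolation=cv2.INTER_CUBIC))
E
```

```text
[ 0.44271589 -0.26298947  0.1074366 ] [-0.46311833 -0.02839205 -1.97160512] [-0.02663641  0.0301664   0.02314137] 0.3913085930056929
```

View pics/s6.png

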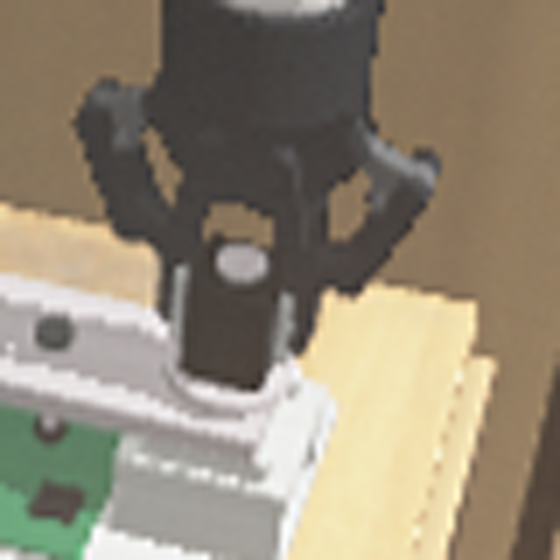

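Request:
carry_out(
  steps="0 0 0 0.15 0;0 0 0 0.15 0;0 0 0 0.1 0;0 0 0 0 0;0 0 0 0 0",
)

```text
time: 13.95
tcp_pos: [0.4426, -0.2629, 0.1033]
tool_rot: [3.14, -0.095, 0.0]
contact_force: [-0.5, -0.7, -2.9]
grip_width: 0.389
```

Request:
carry_out(
  steps="0 0 0 0.1 0;0 0 0 0.05 0;0 0 0 0 0;0 0 0 0 0",
)

```text
time: 14.45
tcp_pos: [0.4428, -0.263, 0.1029]
tool_rot: [3.139, -0.095, 0.001]
contact_force: [-1.6, 0.2, 8.4]
grip_width: 0.389
```

Request:
carry_out(
  steps="0.6 0 0 0 0;0.8 0 0 0 0;1 0 0 0 0;1 0 0 0 0;1 0 0 0 0;1 0 0 0 0;1 0 0 0 0;1 0 0 0 0",
)

```text
time: 15.45
tcp_pos: [0.4426, -0.2629, 0.1018]
tool_rot: [3.14, -0.095, 0.0]
contact_force: [-1.1, -0.1, 0.4]
grip_width: 1.001
```

```bash
python3 - <<'E'
from bench import bot, vision
import cv2
o=bot.get_obs();print(o['tcp_pos'],o['contact_force'],o['moment'],o['grip_width'])
im=vision.capture("scene")[...,::-1].copy(); cv2.imwrite("pics/s7.png",cv2.resize(im[120:200,260:340],None,fx=7,fy=7,interpolation=cv2.INTER_CUBIC))
E
```

```text
[ 0.4426469  -0.26291349  0.10180705] [-1.05371014 -0.05428488  0.41089378] [ 8.91079921e-05  1.18003498e-02 -3.58846570e-02] 1.0007527542190768
```

View pics/s7.png

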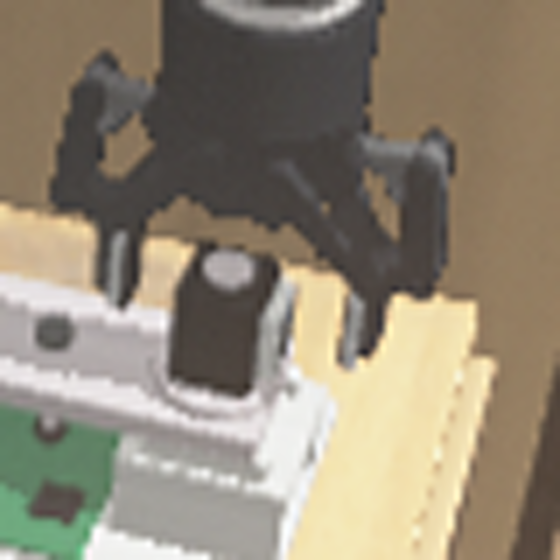

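Request:
carry_out(
  steps="1 0 0 -1 0;1 0 0 -2 0;1 0 0 -2 0;1 0 0 -2 0;1 0 0 -2 0;1 0 0 -2 0;1 0 0 -2 0;1 0 0 -1 0;1 0 0 0 0;1 0 0 0 0;1 0 0 0 0",
)

```text
time: 16.88
tcp_pos: [0.4424, -0.2627, 0.2411]
tool_rot: [-3.139, 0.095, 0.002]
contact_force: [-1.1, 0.7, -0.7]
grip_width: 0.998
```

```bash
python3 - <<'E'
from bench import bot, vision
import cv2
from h import *
o=bot.get_obs();print(o['tcp_pos'],o['contact_force'],o['grip_width'])
im=vision.capture("scene")[...,::-1].copy(); cv2.imwrite("pics/s8.png",np.hstack([cv2.resize(im[140:200,265:325],None,fx=6,fy=6,interpolation=cv2.INTER_CUBIC),cv2.resize(im[210:310,210:310],(360,360))]))
for z in(.134,.086): print((proj("scene",[.4427,-.263,z])-[265,140]+.5)*6)
E
```

```text
[ 0.44235371 -0.262706    0.2410594 ] [-1.10694667  0.73555187 -0.67577155] 0.998081844390859
[178.34784486 116.33129946]
[169.20439397 196.0010208 ]
```

View pics/s8.png

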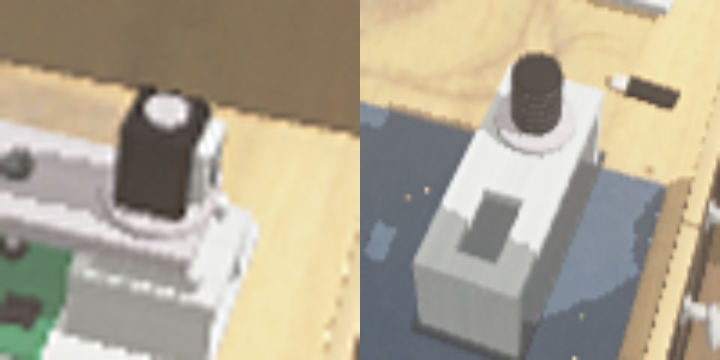

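```bash
python3 - <<'E'
from h import *
from bench import bot
print(at("scene",cr(168,110,265,140,6),.134), at("scene",cr(159,202,265,140,6),.086))
print(bot.close_job())
E
```

```text
[ 0.44779177 -0.26549605] [ 0.44588971 -0.25732994]
the job is handed in; nothing more can be done
None
```

I took the lock pin out of the stand with its button squeezed, put it down through both holes at the near end of the clamp bar, then let go and backed off. The job was handed in at about 17 s.

- **Grip:** the opening measured 0.39 (about 33 mm) from the grasp until I let go, so the button stayed flush through the lift and the insertion.
- **Seating:** the pin went down with no sign of rubbing. The flange met the bar at TCP z 0.103 with about 8 N, the same height as the grasp in the stand.
- **After release:** the last picture shows the button out, the flange on the bar and the head upright. The plain pin is still in its seat, and the gripper is about 14 cm higher and clear.

**Disagreement:** the pin did not stay centred. The two position estimates from the last picture put it about 3–6 mm off the hole axis, inside the 10 mm limit. They differ from each other by about 8 mm in y, so I trust them only to a few mm. I read upright and flat from that one scene view. I could not see the plungers under the lug, so the lock itself is inferred from the button having sprung out.

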